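Open the dial lock of the strongbox

ROBOT

A 6-joint arm with a two-finger parallel gripper is mounted at the origin on a cart in front of the work surface, level with it; the furniture and walls round the work are solid. World frame = base frame: x ahead of the robot, y to its left, z up, the work surface at z = 0. Lengths are in m, angles in degrees, forces in N, time in s.
With the tool pointing down it reaches from about 0.35 to 0.875 m from the base axis. Payload 4.2 kg.
Tool frame: the origin (TCP) lies between the finger pads; the fingertips stand 25 mm ahead of it and the grasp point (between the pads) lies 6 mm ahead of it (r.tips_ahead is the distance from the TCP to the fingertips, in m); z points along the fingers, y is the direction in which the jaws open and shut (so a half turn about z gives the same grasp; the last joint's range is limited). The gripper opens to 87 mm and grips with 3 to 60 N. Pads are 19 mm wide; open, the fingers measure 117 mm over their backs; the gripper's body (75 mm by 190 mm) begins 51 mm behind the grasp point.
Start: joints at [87.124, 22.042, 0.453, 0, -68.411, -14.817], TCP at [0.19, 0.595, 0.248] pointing down, gripper open.
Joint ranges: [-179.83, 179.83], [-69.29, 118.12], [-61.27, 80.66], [-181.25, 117.63], [-171.15, -9.14], [-177.46, 177.46]. Speed limits (degrees/s): [159.86, 159.86, 180, 180, 180, 180].

INTERFACE

Orientations are given as a 3x3 rotation matrix whose columns are the frame's x, y, z axes.
In Python, from station import r, vision, finish_job gives the robot as it stands.
- The arm moves only by the shell command python3 -m jog 'ROWS'. ROWS is a JSON object of lists of equal length, an entry for each row: "rot": the turn, a rotation vector about the world's x, y, z in degrees, a list of three; "delta_pos": the shift along the world's x, y, z in mm, a list of three; "grip": the opening in per cent of the stroke, from 0 (shut) to 100 (fully open). A call has 1 to 10 rows; each row shifts and turns the commanded pose from where the row before left it; what a row does not reach is not made up. A row lasts 1/12 s, in which the tool goes at most 41.7 mm and 7.16 degrees, less where a joint would pass 70% of its speed; a pose out of reach is approached as far as the arm can. A call with a gripper value outside its range is refused whole. The fingers move at their own pace and stop on an object; the grip force is fixed at half the most. Time passes only in rows, so rows that do not move let the fingers close. It gives the time, the measured TCP pose, the force and the opening at its end, in the units of the state.
- r.sense(): the state, without advancing time (a new reading comes with each control period).
- vision.capture(name): name is "side" or "top" or "wrist"; returns a dict with "frame" (384x512x3 uint8, red, green, blue), "K" (3x3 intrinsics, pixels), "xyz" and "orientation" of the camera in the world. Camera axes: x right, y up, looking along -z (the intrinsics and any distortion apply to the point x, -y, -z); pixel columns grow to the right and rows downward; lengths in m; the calibration is good to about 2 mm. A picture is of the moment at which its call begins. There is no depth.
- finish_job(): hands the job in, once; it reports no verdict.
The state is a dict: "time_s": time; "joints": joint angles; "joint_velocities": joint speeds; "effort": joint torques, N m; "tcp_pos": TCP position; "ee_rot": TCP orientation; "wrist_force": force on the tool from outside, world axes, zero at the start; "moment": the same for the moment, N m; "gripper_width": opening from 0.0 (shut) to 1.0 (fully open).
Only numpy, scipy, OpenCV 4.12 (cv2) and the standard library are available. Lean on these libraries where they do the work, as an engineer would, in place of code of your own. Each camera call takes 0.05 s, during which the arm holds its last target. There are 200 camera calls.

TASK

The bench strongbox is locked. Lift the splash cover off its pins over the lock's dial and stand it on the bench without dropping it, then turn the dial, click by click, until its pointed end points straight at the shackle. Pull the U-shaped shackle straight up out of the lock and present it: finish while still holding it in the gripper, at least 8 cm above where it sat, with the cover left standing on the bench, the dial left where it is, and the bar of compound, the arbor and the rough stone undisturbed.

Things in the scene. Friction and masses are not known exactly. Their poses are not given: they have to be found in the camera images.
- strongbox: grey sheet-steel chest, 242 (x) x 302 (y) x 70 mm high, fixed; origin under its centre, y along its length, front (-x) to the robot. On its lid stands a dark lock case with the dial at its left (+y) and the shackle at its right (-y). The bench left of it, about 0.46 m ahead of the robot, is free for the cover; a spindle 139 mm tall stands farther back there, at x 0.60, y 0.26.
- lock_case (a point): middle of the lock case's top, 94 mm above the bench; the case is 120 (x) x 160 (y) mm. Four 13 mm posts at x +-52 mm, y +62 and -8 mm from here rise to 126 mm; the front right and back left ones end in a 5.5 mm pin, up to 136 mm. A steel hasp strap from the strongbox's front lies on the case under the shackle's bow, its top at 97 mm; leave it.
- cover: loose splash cover of bare folded sheet, 128 (x) x 92 (y) mm, about 0.25 kg: plate with skirts on three sides, 25 mm high without its handle. Origin under its centre level with the skirts' lower edge, z up: z = 0 stood on the bench, 0.104 on the posts. Its two 8 mm holes sit over the pins: lift it straight up 12 mm or more to free it.
- cover_handle (a point): centre of the cover's handle: a dark 9 mm round bar along the cover's y axis, 48 mm straight, its axis 50 mm above the cover's origin and 25 mm above its top plate. Pinch it across x.
- dial (a joint): dial angle (rad), growing anticlockwise from above; 0 when its pointed end points straight at the shackle (strongbox's -y), where the lock opens. Starts 2 to 4 clicks short of that (-1.15 to -0.42), pointed end towards the robot; stops at -1.7, 0.7. Clicks every 0.262 rad, one at 0; stays in its click (about 0.1 N m to pass one). Inside, a cam blocks the shackle unless within about 0.08 of 0.
- dial_grip (a point): middle of the dial's knob, on its upright axis, 109 mm above the bench. The knob is an aluminium bar 13 mm wide (pinch it across this), 98 to 120 mm above the bench, reaching 22 mm to its pointed end (this point's -y) and 20 mm to its blunt end, on a 59 mm round flange. The shackle is 46 mm and the posts 54 mm from the axis: open the fingers 50 mm at most here.
- dial_pointer (a point): tip of the knob's pointed end, 22.5 mm from the dial's axis, at the height of the grip
- shackle: loose U-shaped shackle of 9 mm round steel, 45 mm wide along its y (strongbox's y), 63.5 mm tall, about 0.16 kg, standing with both legs in slots of the lock, 1.2 mm play; origin at its foot between the legs, 73 mm above the bench when home. The leg next to the dial has a 6 mm high toe, held down by the cam when locked. Clear of the lock once 30 mm up.
- shackle_bow (a point): middle of the shackle's top bar, 59 mm above its foot; the bar's axis is 132 mm above the bench when home, straight for 24 mm along y. Pinch it across x with the pads centred on this point.
- compound_brown: brown bar of polishing compound, 66 x 90 x 30 mm, lying at the back right of the strongbox's lid
- arbor: small steel arbor, 73 x 84 x 35 mm, lying at the back left of the strongbox's lid
- rough_stone_1: pale rough stone, 49 x 51 x 42 mm, on the bench to the right of the strongbox
Not all that is in view belongs to the job. Of the things that look like the shackle, the smallest one is meant.

How it is judged (in metres and radians):
On the way, in this order (a step that is already met when the one before it is completed fails the run):
1. the cover stands upright on the bench, released (height (world z) of cover between -0.006 and 0.006 m and angle between cover's own z axis and vertical below 0.08 rad and contact force between the fingers and cover below 0.1 N and linear speed of cover below 0.02 m/s), for 0.2 s.
2. the dial is turned to its opening click (within 0.08 rad of 0) with the shackle still home (value of joint dial between -0.08 and 0.08 rad and z of shackle in the frame of strongbox below 0.077 m), for 0.2 s.
At the end, for the whole second after the job is handed in: Shackle held still by the fingers alone, its foot at least 150 mm above the bench (77 mm above home), touching neither strongbox nor cover; dial within 0.13 rad of 0; cover at rest on the bench on its skirts, within 0.08 rad of level, let go (all of step 1 and value of joint dial between -0.13 and 0.13 rad and z of shackle in the frame of strongbox above 0.15 m and contact force between the fingers and shackle above 2 N and contact force between shackle and strongbox below 0.1 N and contact force between shackle and cover below 0.1 N and linear speed of shackle below 0.03 m/s); the arm keeps its last pose, push and grip.
It fails at once if the bar of compound is moved more than 25 mm (distance of compound_brown from where it was at the start of the episode above 0.025 m).
It fails at once if the arbor is moved more than 25 mm (distance of arbor from where it was at the start of the episode above 0.025 m).
It fails at once if the rough stone is moved more than 25 mm (distance of rough_stone_1 from where it was at the start of the episode above 0.025 m).
It fails at once if the cover is dropped (falls free faster than 0.7 m/s) (linear speed of cover above 0.7 m/s and contact force between the fingers and cover below 0.1 N).
It also fails if it takes over 59 s, if anything falls off the work surface, if the arm or the gripper's body presses on something with over 40 N, if the wrist force passes 120 N, or if a joint passes its speed limit or range.

## Working session

There is one attempt and no reset: what is moved stays moved. The work goes in short steps, Python scripts to look and compute and a shell command to move; the robot and the scene stay as the last step left them, time stands still between calls to the robot, and variables do not carry over. Pictures are saved under pics/ and viewed, about 8 in all and at most 12, crops included, and the job is handed in when it is done.

```bash
mkdir -p pics
cat > h.py <<'E'
import numpy as np, cv2
from station import r, vision, finish_job
def snap(name,fn,crop=None,s=1):
    c=vision.capture(name); f=c["frame"][:,:,::-1].copy()
    np.savez('pics/'+fn+'.npz',**{k:np.array(v) for k,v in c.items()})
    if crop: x0,y0,x1,y1=crop; f=f[y0:y1,x0:x1]
    if s!=1: f=cv2.resize(f,None,fx=s,fy=s,interpolation=cv2.INTER_CUBIC)
    cv2.imwrite('pics/'+fn+'.png',f); return c
def load(fn): return dict(np.load('pics/'+fn+'.npz'))
def proj(c,P):
    p=(np.atleast_2d(P)-c["xyz"])@np.array(c["orientation"]); p=p*[1,-1,-1]
    q=p@np.array(c["K"]).T; return q[:,:2]/q[:,2:]
def ray(c,uv):
    d=np.linalg.inv(c["K"])@[uv[0],uv[1],1.]; return np.array(c["orientation"])@(d*[1,-1,-1])
def onz(c,uv,z):
    d=ray(c,uv); o=np.array(c["xyz"]); return o+d*(z-o[2])/d[2]
E
python3 - <<'E'
from h import *
a=snap("top","top0");b=snap("side","side0")
for c in(a,b): print(c.keys(),c["K"],c["xyz"],c["orientation"])
cv2.imwrite('pics/both.png',cv2.resize(np.vstack([a["frame"],b["frame"]])[:,:,::-1],None,fx=.78,fy=.78))
cv2.imwrite('pics/t.png',cv2.resize(a["frame"][:,:,::-1],None,fx=1.5,fy=1.5))
cv2.imwrite('pics/s.png',cv2.resize(b["frame"][:,:,::-1],None,fx=1.5,fy=1.5))
print(r.sense())
E
```

```text
dict_keys(['frame', 'K', 'xyz', 'orientation']) [[363.7095318    0.         249.20997935]
 [  0.         363.7095318  185.51131293]
 [  0.           0.           1.        ]] [ 0.35863097 -0.16430609  0.93958676] [[-0.01179859  0.98426971 -0.17627802]
 [-0.9998241  -0.00904215  0.01643198]
 [ 0.01457957  0.17644088  0.98420326]]
dict_keys(['frame', 'K', 'xyz', 'orientation']) [[417.52723926   0.         257.43235257]
 [  0.         417.52723926 194.14229755]
 [  0.           0.           1.        ]] [ 0.22596761 -0.7618705   0.65176693] [[ 0.89654642  0.27249624 -0.34921385]
 [-0.44294136  0.55639476 -0.70301339]
 [ 0.00273225  0.7849654   0.61953358]]
{'time_s': 0.1, 'joints': array([ 8.71244987e+01,  2.20861932e+01,  3.87710850e-01, -2.36706260e-02,
       -6.84106302e+01, -1.48160095e+01]), 'joint_velocities': array([ 0.06733811, -0.07143181,  0.0721325 ,  0.0907176 ,  0.06302224,
        0.05545323]), 'effort': array([-1.35351106e-04, -3.91692674e+01,  1.87933677e+01,  4.23188701e+00,
        1.34414635e-02, -7.67052597e-05]), 'tcp_pos': array([0.1897787 , 0.59498352, 0.24657561]), 'ee_rot': array([[ 9.52660228e-01, -3.04036610e-01, -4.79196491e-04],
       [-3.04036965e-01, -9.52658375e-01, -1.88267408e-03],
       [ 1.15891296e-04,  1.93924217e-03, -9.99998113e-01]]), 'wrist_force': array([-0.65860244, -0.44455174, -0.35999901]), 'moment': array([ 0.03217499, -0.0035448 ,  0.02012359]), 'gripper_width': 0.9981053156729843}
```

View pics/t.png

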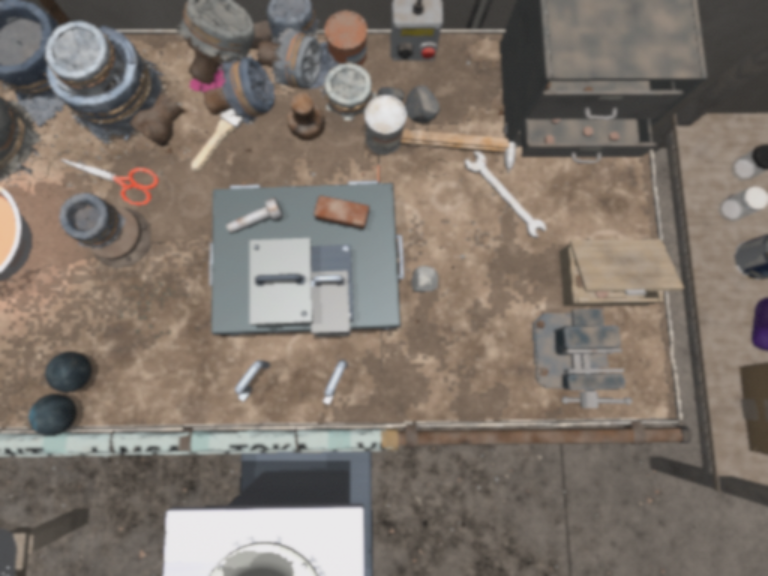

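View pics/s.png

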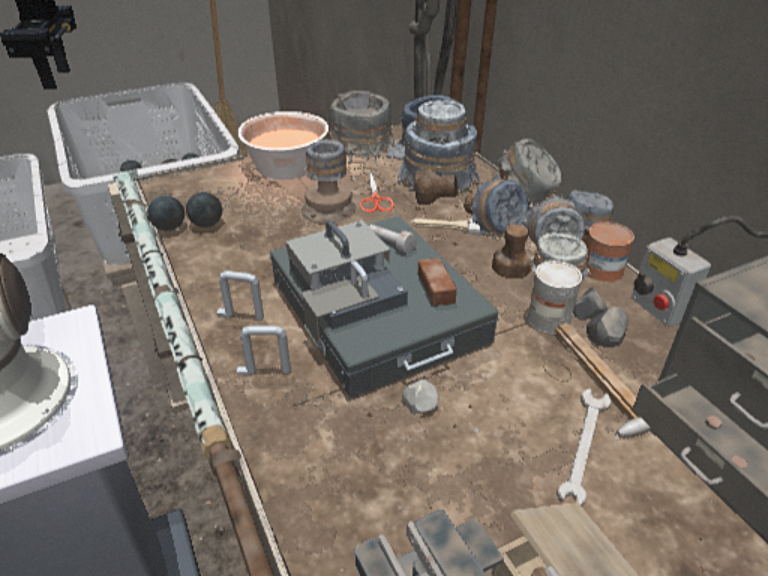

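The top picture shows the strongbox lid with corners near (214,188), (395,184), (398,326) and (213,332) at 1.5x scale. There are three U-shapes: one in the lock at side (360,275), and two loose ones on the bench at side (240,295) and (265,350). The one standing in the lock slots should be the smallest, and the other two look larger. I'll confirm that in a crop.

Run:
```python
from h import *
a=load("top0");b=load("side0")
cr=lambda c,x0,y0,x1,y1,s: cv2.resize(c["frame"][y0:y1,x0:x1,::-1],None,fx=s,fy=s,interpolation=cv2.INTER_CUBIC)
cv2.imwrite('pics/tc.png',cr(a,135,115,275,230,5))
cv2.imwrite('pics/sc.png',cr(b,140,140,300,260,5))
P=[onz(a,(u/1.5,v/1.5),.07) for u,v in[(214,188),(395,184),(398,326),(213,332)]]
print(np.round(P,4),np.mean(P,0))
```

```text
[[ 0.6692  0.0849  0.07  ]
 [ 0.6742 -0.2161  0.07  ]
 [ 0.4367 -0.2165  0.07  ]
 [ 0.4302  0.077   0.07  ]] [ 0.55256619 -0.06766574  0.07      ]
```

View pics/tc.png

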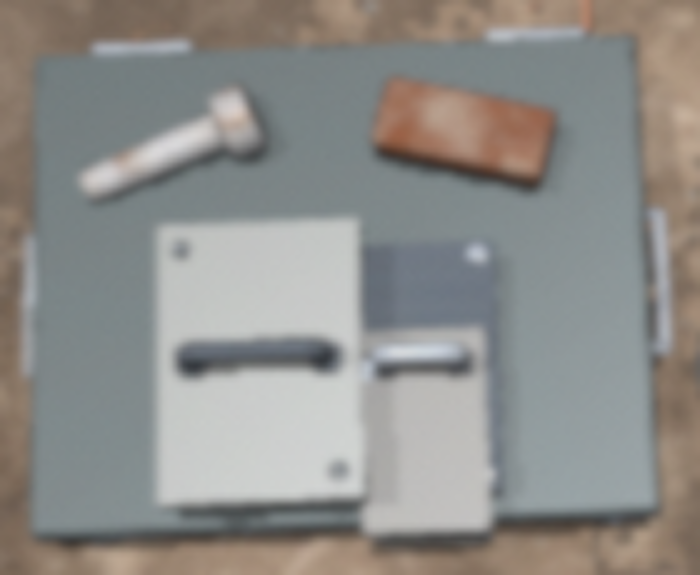

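View pics/sc.png

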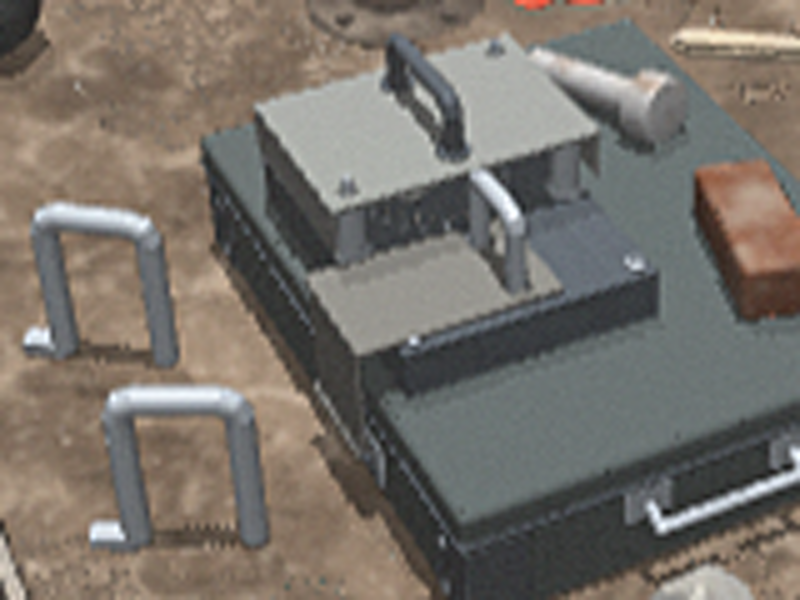

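The crops confirm it. The shackle in the lock (side crop 500,235; top crop 422,355) is clearly narrower than the two loose ones at (95,285) and (185,465), and it stands in the slots. Next I'll fit the pose from both views.

Run:
```python
from h import *
from scipy.optimize import least_squares
a=load("top0");b=load("side0")
T=lambda p:(135+(p[0]+.5)/5-.5,115+(p[1]+.5)/5-.5)
S=lambda p:(140+(p[0]+.5)/5-.5,140+(p[1]+.5)/5-.5)
# local points, group: 0 box,1 cover centre rel,2 shackle bow rel
cov={'FL':(-.064,.046,.129),'FR':(-.064,-.046,.129),'BL':(.064,.046,.129),'BR':(.064,-.046,.129)}
pin={'FR':(-.052,-.035,.136),'BL':(.052,.035,.136)}
obs=[(a,T(p),0,q) for p,q in[((38,58),(.121,.151,.07)),((634,38),(.121,-.151,.07)),((660,515),(-.121,-.151,.07)),((33,533),(-.121,.151,.07))]]
obs+=[(a,T(p),1,cov[k]) for p,k in[((157,225),'BL'),((359,218),'BR'),((364,496),'FR'),((157,503),'FL')]]
obs+=[(b,S(p),1,cov[k]) for p,k in[((255,106),'FL'),((337,210),'FR'),((599,132),'BR'),((508,33),'BL')]]
obs+=[(a,T(p),1,pin[k]) for p,k in[((180,248),'BL'),((339,468),'FR')]]
obs+=[(b,S(p),1,pin[k]) for p,k in[((346,183),'FR'),((495,43),'BL')]]
obs+=[(a,T((260,353)),1,(0,0,.154)),(a,T((422,354)),2,(0,0,.132)),(b,S((500,195)),2,(0,0,.132))]
def world(v,g,q):
    c,s=np.cos(v[2]),np.sin(v[2]); o={0:(0,0),1:v[3:5],2:v[5:7]}[g]
    x,y=q[0]+o[0],q[1]+o[1]; return np.array([v[0]+c*x-s*y,v[1]+s*x+c*y,q[2]])
def f(v): return np.concatenate([proj(c,world(v,g,q))[0]-p for c,p,g,q in obs])
s=least_squares(f,[.55,-.068,0,-.02,.02,-.02,-.06],loss='soft_l1')
v=s.x; print(np.round(v,4),np.degrees(v[2])); print(np.round(f(v).reshape(-1,2),2).tolist())
h=world(v,1,(0,0,.154)); print('handle',h,'bow',world(v,2,(0,0,.132)))
R0=r.sense()['ee_rot']; print('jaw angle',np.degrees(np.arctan2(R0[1,1],R0[0,1])))
```

```text
[ 0.5522 -0.0666  0.0286 -0.0478  0.0309 -0.047  -0.0416] 1.637861864341084
[[-0.69, -0.72], [1.08, -0.77], [0.62, 0.17], [-0.88, 1.54], [0.41, -0.19], [0.32, -0.22], [0.46, -0.12], [0.44, 0.09], [-0.67, -0.17], [-1.42, 0.67], [0.05, 0.17], [-0.13, 0.41], [0.05, -0.58], [0.07, -0.04], [-0.18, -0.92], [-0.15, -0.67], [-1.48, -0.99], [-0.07, -0.99], [-0.67, 0.63]]
handle [ 0.5035108  -0.03707038  0.154     ] bow [ 0.50641694 -0.10955491  0.132     ]
jaw angle -107.70024782450525
```

```bash
python3 -m jog '{"delta_pos":[[15,-31,0],[15,-31,0],[15,-31,0],[15,-31,0],[15,-31,0],[15,-31,0],[15,-31,0],[15,-31,0],[15,-31,0],[15,-31,0]],"rot":[[0,0,-3.5],[0,0,-3.5],[0,0,-3.5],[0,0,-3.5],[0,0,-3.5],[0,0,-3.5],[0,0,-3.5],[0,0,-3.5],[0,0,-3.5],[0,0,-3.5]],"grip":[100,100,100,100,100,100,100,100,100,100]}'; python3 -m jog '{"delta_pos":[[15,-31,0],[15,-31,0],[15,-31,0],[15,-31,0],[15,-31,0],[15,-31,0],[15,-31,0],[15,-31,0],[15,-31,0],[15,-31,0]],"rot":[[0,0,-3.5],[0,0,-3.5],[0,0,-3.5],[0,0,-3.5],[0,0,-3.5],[0,0,-3.5],[0,0,-3.5],[0,0,-3.5],[0,0,-3.5],[0,0,-3.5]],"grip":[100,100,100,100,100,100,100,100,100,100]}'
```

```text
time_s: 0.93
tcp_pos: [0.3401, 0.2836, 0.2474]
ee_rot: [[0.604, -0.797, -0.0], [-0.797, -0.604, -0.0], [-0.0, 0.0, -1.0]]
wrist_force: [1.0, 0.7, 0.7]
gripper_width: 1.0
time_s: 1.77
tcp_pos: [0.4901, -0.0263, 0.2473]
ee_rot: [[0.037, -0.999, -0.001], [-0.999, -0.037, 0.0], [-0.0, 0.001, -1.0]]
wrist_force: [0.9, 0.3, 0.5]
gripper_width: 1.001
```

```bash
python3 -m jog '{"delta_pos":[[13,-10,-10],[0,0,0],[0,0,0]],"rot":[[0,0,-0.5],[0,0,0],[0,0,0]],"grip":[100,100,100]}'
python3 - <<'E'
from h import *
c=snap("wrist","w1",s=1.5); print(c["K"],c["xyz"],c["orientation"])
for P in[(.5035,-.0371,.154),(.5064,-.1096,.132)]: print(proj(c,P)*1.5)
E
```

```text
time_s: 2.02
tcp_pos: [0.5024, -0.0353, 0.2364]
ee_rot: [[0.03, -1.0, -0.003], [-1.0, -0.03, -0.0], [0.0, 0.003, -1.0]]
wrist_force: [-1.2, 0.7, 0.0]
gripper_width: 1.001
[[286.16795123   0.         257.51144993]
 [  0.         286.16795123 193.03683004]
 [  0.           0.           1.        ]] [ 0.50448378 -0.11321928  0.37275412] [[-0.99955376  0.02767251  0.01124746]
 [-0.02973164 -0.95799285 -0.28524679]
 [ 0.0028815  -0.28545391  0.95838811]]
[[382.723437   309.04383754]]
[[381.23517948 168.58509146]]
```

View pics/w1.png

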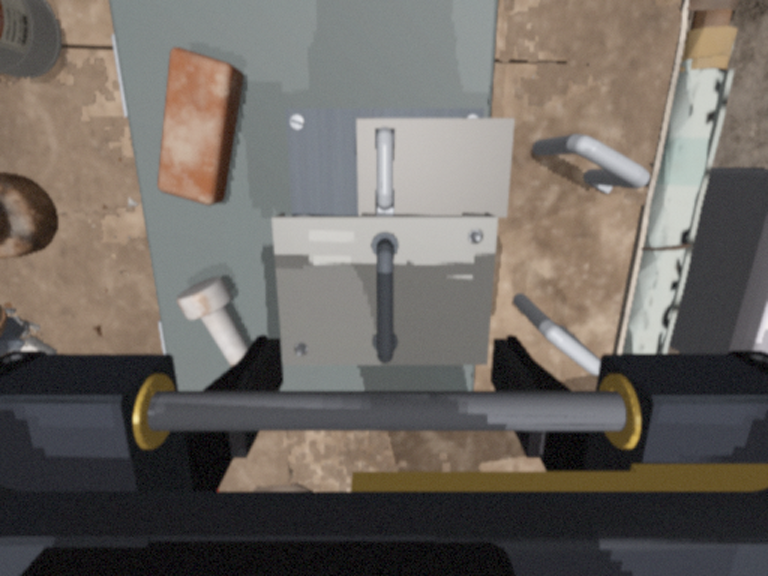

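The handle is centred at about (386,298), on the finger midline (mid about 387), and the bow is at (385,168). So x is good, and y needs about -4 mm.

```bash
python3 -m jog '{"delta_pos":[[0,-4,-25],[0,0,-25],[0,0,-15],[0,0,-11],[0,0,0],[0,0,0],[0,0,0],[0,0,0],[0,0,0],[0,0,0]],"rot":[[0,0,0],[0,0,0],[0,0,0],[0,0,0],[0,0,0],[0,0,0],[0,0,0],[0,0,0],[0,0,0],[0,0,0]],"grip":[100,100,100,100,100,0,0,0,0,0]}';python3 -m jog '{"delta_pos":[[0,0,0],[0,0,0],[0,0,0],[0,0,0],[0,0,0],[0,0,4]],"rot":[[0,0,0],[0,0,0],[0,0,0],[0,0,0],[0,0,0],[0,0,0]],"grip":[0,0,0,0,0,0]}'
```

```text
time_s: 2.9
tcp_pos: [0.5032, -0.0384, 0.1623]
ee_rot: [[0.032, -0.999, 0.001], [-0.999, -0.032, 0.0], [-0.0, -0.001, -1.0]]
wrist_force: [-0.4, 0.4, -0.3]
gripper_width: 0.706
time_s: 3.4
tcp_pos: [0.5024, -0.0387, 0.1649]
ee_rot: [[0.031, -1.0, -0.002], [-1.0, -0.031, -0.0], [0.0, 0.002, -1.0]]
wrist_force: [-0.8, 0.4, 0.2]
gripper_width: 0.25
```

```bash
python3 -m jog '{"delta_pos":[[0,0,-5],[0,0,0],[0,0,0],[0,0,0],[0,0,0],[0,0,0],[0,0,0]],"rot":[[0,0,0],[0,0,0],[0,0,0],[0,0,0],[0,0,0],[0,0,0],[0,0,0]],"grip":[0,0,0,0,0,0,0]}';python3 -m jog '{"delta_pos":[[0,0,4],[0,0,4],[0,0,4],[0,0,4],[0,0,4],[0,0,5],[0,0,0],[0,0,0]],"rot":[[0,0,0],[0,0,0],[0,0,0],[0,0,0],[0,0,0],[0,0,0],[0,0,0],[0,0,0]],"grip":[0,0,0,0,0,0,0,0]}'
```

```text
time_s: 3.98
tcp_pos: [0.5025, -0.0386, 0.1602]
ee_rot: [[0.031, -1.0, -0.001], [-1.0, -0.031, -0.0], [0.0, 0.001, -1.0]]
wrist_force: [0.4, 0.6, -2.9]
gripper_width: 0.089
time_s: 4.65
tcp_pos: [0.5031, -0.0385, 0.186]
ee_rot: [[0.031, -1.0, 0.001], [-1.0, -0.031, 0.0], [-0.0, -0.001, -1.0]]
wrist_force: [0.5, 0.4, -3.2]
gripper_width: 0.093
```

```bash
python3 -m jog '{"delta_pos":[[0,0,10],[0,0,12],[0,0,12],[-4,20,0],[-6,25,0],[-6,25,0],[-6,25,0],[-6,25,0],[-6,25,0],[-6,25,0]],"rot":[[0,0,0],[0,0,0],[0,0,0],[0,0,0],[0,0,0],[0,0,0],[0,0,0],[0,0,0],[0,0,0],[0,0,0]],"grip":[0,0,0,0,0,0,0,0,0,0]}';python3 -m jog '{"delta_pos":[[-3,20,0],[0,13,0],[0,0,0],[0,0,0]],"rot":[[0,0,0],[0,0,0],[0,0,0],[0,0,0]],"grip":[0,0,0,0]}'
python3 - <<'E'
from h import *
c=snap("side","s2",(130,50,330,200),4); print(r.sense()['wrist_force'])
E
```

```text
time_s: 5.48
tcp_pos: [0.4625, 0.1325, 0.2201]
ee_rot: [[0.032, -1.0, 0.0], [-1.0, -0.032, 0.0], [-0.0, -0.0, -1.0]]
wrist_force: [1.1, -0.1, -2.3]
gripper_width: 0.087
time_s: 5.82
tcp_pos: [0.46, 0.1647, 0.2197]
ee_rot: [[0.033, -0.999, -0.0], [-0.999, -0.033, -0.0], [0.0, 0.0, -1.0]]
wrist_force: [-0.3, 0.1, -2.6]
gripper_width: 0.092
[ 1.91923338e-02  1.46789021e-03 -1.95960048e+00]
```

View pics/s2.png

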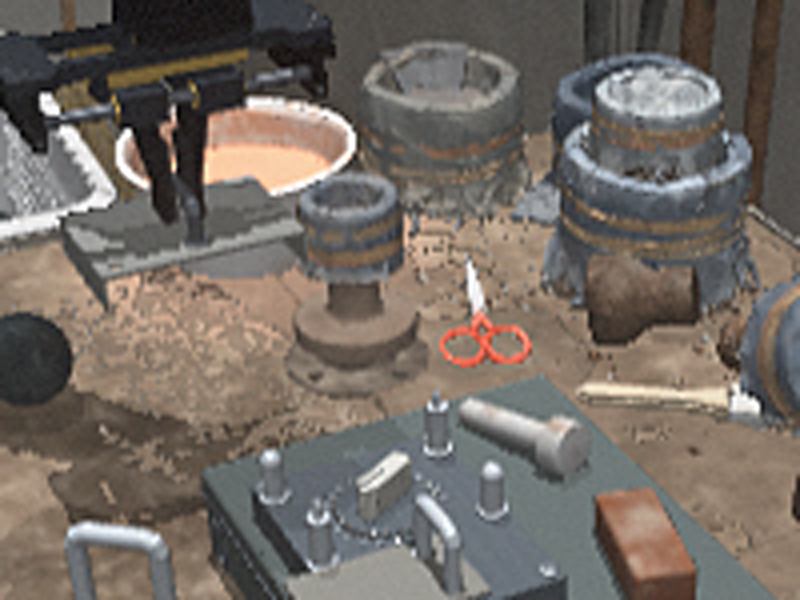

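The cover hangs level in the gripper over free bench, at crop (190,230). The spindle, at (350,280), is clear. The dial is now exposed at (385,485). Next I lower the cover.

```bash
python3 -m jog '{"delta_pos":[[0,0,-20],[0,0,-25],[0,0,-25],[0,0,-25],[0,0,-25],[0,0,-20],[0,0,-12],[0,0,-6],[0,0,0],[0,0,0]],"rot":[[0,0,0],[0,0,0],[0,0,0],[0,0,0],[0,0,0],[0,0,0],[0,0,0],[0,0,0],[0,0,0],[0,0,0]],"grip":[0,0,0,0,0,0,0,0,0,0]}';python3 -m jog '{"delta_pos":[[0,0,-2],[0,0,-1],[0,0,-1],[0,0,-1],[0,0,0],[0,0,0]],"rot":[[0,0,0],[0,0,0],[0,0,0],[0,0,0],[0,0,0],[0,0,0]],"grip":[0,0,0,0,0,0]}'
```

```text
time_s: 6.7
tcp_pos: [0.4605, 0.1641, 0.062]
ee_rot: [[0.031, -1.0, 0.001], [-1.0, -0.031, 0.0], [-0.0, -0.001, -1.0]]
wrist_force: [-0.2, 0.6, -1.8]
gripper_width: 0.092
time_s: 7.2
tcp_pos: [0.4599, 0.1645, 0.0567]
ee_rot: [[0.032, -0.999, 0.0], [-0.999, -0.032, 0.0], [-0.0, -0.0, -1.0]]
wrist_force: [-0.7, 0.1, -3.2]
gripper_width: 0.087
```

```bash
python3 -m jog '{"delta_pos":[[0,0,-1],[0,0,-0.5],[0,0,0],[0,0,0]],"rot":[[0,0,0],[0,0,0],[0,0,0],[0,0,0]],"grip":[0,0,0,0]}'
```

```text
time_s: 7.53
tcp_pos: [0.4601, 0.1646, 0.056]
ee_rot: [[0.032, -0.999, 0.001], [-0.999, -0.032, 0.0], [-0.0, -0.001, -1.0]]
wrist_force: [-2.8, -0.7, 5.2]
gripper_width: 0.091
```

```bash
python3 -m jog '{"delta_pos":[[0,0,0],[0,0,0],[0,0,0],[0,0,0],[0,0,0],[0,0,0]],"rot":[[0,0,0],[0,0,0],[0,0,0],[0,0,0],[0,0,0],[0,0,0]],"grip":[20,30,50,55,55,55]}'; python3 -m jog '{"delta_pos":[[0,0,5],[0,0,15],[0,0,30],[0,0,30],[0,0,30],[0,0,30],[0,0,40],[0,0,0],[0,0,0]],"rot":[[0,0,0],[0,0,0],[0,0,0],[0,0,0],[0,0,0],[0,0,0],[0,0,0],[0,0,0],[0,0,0]],"grip":[55,55,55,55,55,55,55,55,55]}'
python3 - <<'E'
from h import *
a=snap("top","t3");b=snap("side","s3")
cr=lambda c,x0,y0,x1,y1,s: cv2.resize(c["frame"][y0:y1,x0:x1,::-1],None,fx=s,fy=s,interpolation=cv2.INTER_CUBIC)
A=cr(a,55,115,255,235,3);B=cr(b,140,60,300,260,3)
A=cr(a,150,150,250,225,6);B=cr(b,140,90,290,165,4)
cv2.imwrite('pics/ab.png',np.vstack([A[:300],B[:, :600]]) if A.shape[1]==B.shape[1] else A)
E
```

```text
time_s: 8.03
tcp_pos: [0.46, 0.1644, 0.055]
ee_rot: [[0.032, -1.0, -0.0], [-1.0, -0.032, -0.0], [0.0, 0.0, -1.0]]
wrist_force: [-0.7, 0.5, 0.3]
gripper_width: 0.461
time_s: 8.78
tcp_pos: [0.4609, 0.1651, 0.2379]
ee_rot: [[0.032, -0.999, 0.005], [-0.999, -0.032, 0.004], [-0.004, -0.005, -1.0]]
wrist_force: [-0.9, 0.2, -1.4]
gripper_width: 0.553
```

View pics/ab.png

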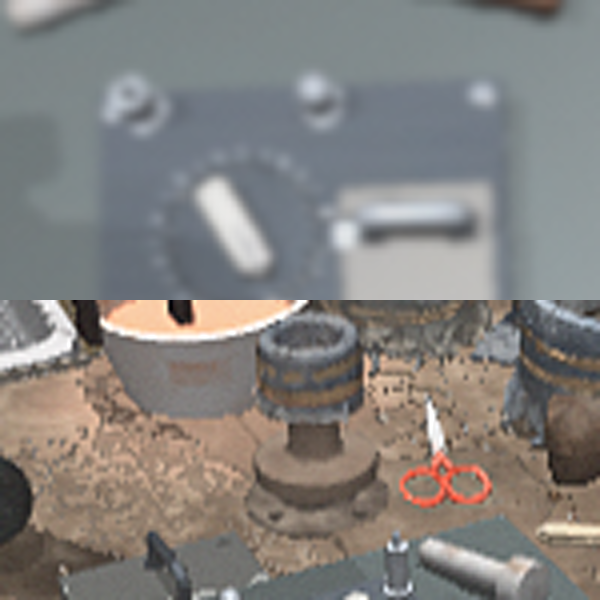

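The cover stands on the bench at (160,580). The knob runs from blunt (212,185) to pointed (258,268), so the dial is near -60°, which is 4 clicks short.

```bash
python3 -m jog '{"delta_pos":[[4,-20,0],[4,-20,0],[4,-20,0],[4,-20,0],[4,-20,0],[4,-20,0],[4,-20,0],[4,-20,0],[4,-20,0],[6,-22,0]],"rot":[[0,0,-6],[0,0,-6],[0,0,-6],[0,0,-6],[0,0,-6],[0,0,-6],[0,0,-6],[0,0,-6],[0,0,-6],[0,0,-6]],"grip":[45,45,45,45,45,45,45,45,45,45]}'; python3 -m jog '{"delta_pos":[[0,0,-15],[0,0,0],[0,0,0]],"rot":[[0,0,0],[0,0,0],[0,0,0]],"grip":[45,45,45]}'
python3 - <<'E'
from h import *
c=snap("wrist","w4",(80,40,400,290),2.5)
for P in[(.5035,-.0371,.12),(.5064,-.1096,.132)]: print((proj(c,P)-[80,40])*2.5)
E
```

```text
time_s: 9.72
tcp_pos: [0.5009, -0.0386, 0.2332]
ee_rot: [[-0.852, -0.523, -0.004], [-0.523, 0.852, -0.001], [0.004, 0.002, -1.0]]
wrist_force: [-0.1, 0.1, -0.9]
gripper_width: 0.451
time_s: 9.97
tcp_pos: [0.5007, -0.038, 0.2181]
ee_rot: [[-0.85, -0.527, -0.005], [-0.527, 0.85, -0.001], [0.005, 0.002, -1.0]]
wrist_force: [0.1, -0.9, 0.6]
gripper_width: 0.447
[[438.86132684 416.52444161]]
[[238.9732227  322.18596625]]
```

View pics/w4.png

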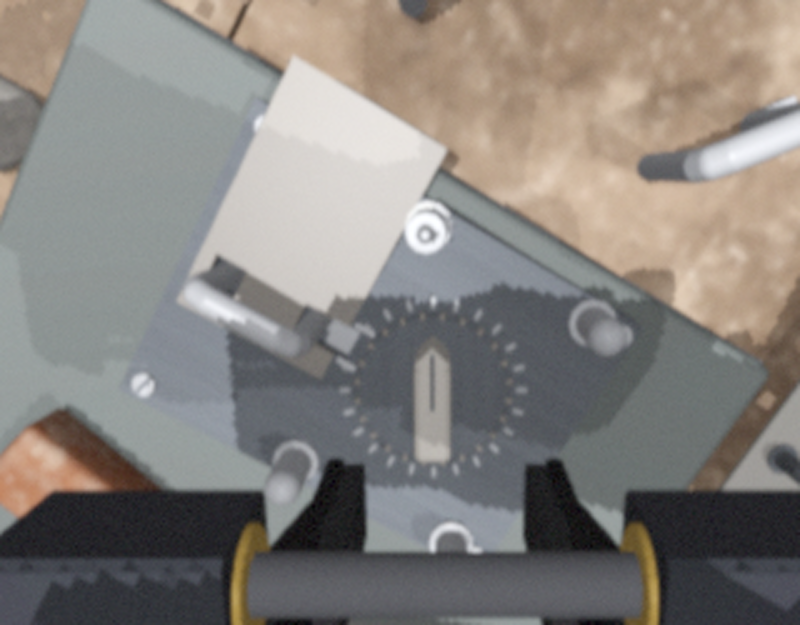

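The knob stands upright in the picture, with its tip at (432,342) and blunt end at (432,461). The jaws are already square across it.

Run:
```python
from h import *
c=load("w4"); U=lambda u,v:(80+(u+.5)/2.5-.5,40+(v+.5)/2.5-.5)
t=onz(c,U(432,342),.118);b=onz(c,U(432,461),.12);d=t-b
print(t,b,'len',np.linalg.norm(d),'ang',np.degrees(np.arctan2(d[1],d[0])))
ax=b+d*20/42; print('axis',ax)
print('flange ctr',onz(c,U(433,388),.097), 'bow',onz(c,U(246,315),.136))
R=r.sense()['ee_rot'];print('knob want jaw perp; tool x ang',np.degrees(np.arctan2(R[1,0],R[0,0])))
```

```text
[ 0.48249336 -0.05311155  0.118     ] [ 0.51880352 -0.03081341  0.12      ] len 0.042657184331446725 ang -148.44583779692573
axis [ 0.50151297 -0.04143158  0.11904762]
flange ctr [ 0.501717   -0.04125341  0.097     ] bow [ 0.50184451 -0.10853926  0.136     ]
knob want jaw perp; tool x ang -148.16363307681587
```

```bash
python3 -m jog '{"delta_pos":[[0.8,-3.3,-20],[0,0,-20],[0,0,-20],[0,0,-17],[0,0,-10],[0,0,-5],[0,0,0],[0,0,0],[0,0,0],[0,0,0]],"rot":[[0,0,0],[0,0,0],[0,0,0],[0,0,0],[0,0,0],[0,0,0],[0,0,0],[0,0,0],[0,0,0],[0,0,0]],"grip":[45,45,45,45,45,45,45,0,0,0]}'; python3 -m jog '{"delta_pos":[[0,0,0],[0,0,0],[0,0,0],[0,0,0],[0,0,0]],"rot":[[0,0,0],[0,0,0],[0,0,0],[0,0,0],[0,0,0]],"grip":[0,0,0,0,0]}'
```

```text
time_s: 10.85
tcp_pos: [0.5034, -0.0406, 0.129]
ee_rot: [[-0.85, -0.528, 0.002], [-0.528, 0.85, 0.0], [-0.002, -0.001, -1.0]]
wrist_force: [0.1, -0.4, 0.1]
gripper_width: 0.301
time_s: 11.27
tcp_pos: [0.5033, -0.0412, 0.1286]
ee_rot: [[-0.85, -0.527, 0.001], [-0.527, 0.85, -0.0], [-0.001, -0.001, -1.0]]
wrist_force: [0.9, -3.5, 2.0]
gripper_width: 0.148
```

```bash
python3 -m jog '{"delta_pos":[[-1.5,0,0],[0,0,0],[0,0,0],[0,0,0],[0,0,0],[0,0,0],[0,0,0],[0,0,0]],"rot":[[0,0,0],[0,0,5],[0,0,5],[0,0,5],[0,0,0],[0,0,5],[0,0,5],[0,0,5]],"grip":[0,0,0,0,0,0,0,0]}'; python3 -m jog '{"delta_pos":[[0,0,0],[0,0,0],[0,0,0],[0,0,0],[0,0,0],[0,0,0],[0,0,0],[0,0,0],[0,0,0]],"rot":[[0,0,5],[0,0,5],[0,0,5],[0,0,0],[0,0,5],[0,0,5],[0,0,5],[0,0,0],[0,0,0]],"grip":[0,0,0,0,0,0,0,0,0]}';python3 -c "
from h import *
s=r.sense();print(s['moment'],s['joints'])"
```

```text
time_s: 11.93
tcp_pos: [0.5032, -0.0413, 0.1287]
ee_rot: [[-0.468, -0.884, 0.005], [-0.884, 0.468, -0.0], [-0.002, -0.004, -1.0]]
wrist_force: [6.4, -6.3, -1.1]
gripper_width: 0.148
time_s: 12.68
tcp_pos: [0.5033, -0.0413, 0.1287]
ee_rot: [[0.032, -0.999, 0.005], [-0.999, -0.032, -0.001], [0.001, -0.005, -1.0]]
wrist_force: [4.9, -5.0, -2.1]
gripper_width: 0.148
[-1.55445197 -1.51393699  0.02854755] [ 13.81414492  17.5647306  -25.74406729   0.13416625 -46.44549777
 -12.04957926]
```

```bash
python3 -m jog '{"delta_pos":[[0,0,0],[0,0,0],[0,0,0],[0,0,0],[0,0,0],[0,0,20],[0,0,35],[0,0,40],[0,0,0],[0,0,0]],"rot":[[0,0,0],[0,0,0],[0,0,0],[0,0,0],[0,0,0],[0,0,0],[0,0,0],[0,0,0],[0,0,0],[0,0,0]],"grip":[40,40,40,45,45,45,45,45,45,45]}'
python3 - <<'E'
from h import *
c=snap("wrist","w5",(100,40,400,265),2.5)
E
```

```text
time_s: 13.52
tcp_pos: [0.5023, -0.0404, 0.2255]
ee_rot: [[0.032, -0.999, 0.006], [-0.999, -0.032, 0.002], [-0.001, -0.006, -1.0]]
wrist_force: [-0.5, 0.0, -0.7]
gripper_width: 0.449
```

View pics/w5.png

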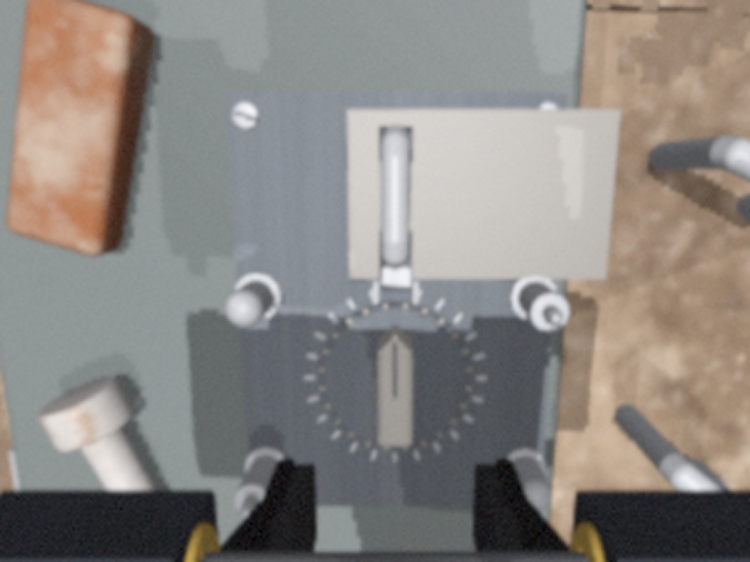

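The dial now points straight at the shackle: pointer at (395,335), blunt end at (395,446), shackle column at 396. The bow spans (396,128) to (396,264).

Run:
```python
from h import *
c=load("w5"); U=lambda u,v:(100+(u+.5)/2.5-.5,40+(v+.5)/2.5-.5)
t=onz(c,U(395,337),.118);b=onz(c,U(395,446),.12);d=t-b
print(np.degrees(np.arctan2(d[1],d[0])))
for p,z in[((396,128),.128),((396,264),.130),((396,196),.1365)]: print(onz(c,U(*p),z))
print(r.sense()['tcp_pos'])
```

```text
-88.14956756915346
[ 0.50463281 -0.13070085  0.128     ]
[ 0.50328215 -0.08931411  0.13      ]
[ 0.50395189 -0.11072894  0.1365    ]
[ 0.50099535 -0.04060009  0.223483  ]
```

```bash
python3 -m jog '{"delta_pos":[[0.5,-20,0],[0.5,-25,0],[0.5,-24,-15],[0,0,-25],[0,0,-25],[0,0,-15],[0,0,-6],[0,0,0],[0,0,0]],"rot":[[0,0,0],[0,0,0],[0,0,0],[0,0,0],[0,0,0],[0,0,0],[0,0,0],[0,0,0],[0,0,0]],"grip":[45,45,45,45,45,45,45,45,45]}'; python3 -m jog '{"delta_pos":[[0,0,0],[0,0,0],[0,0,0],[0,0,0],[0,0,0],[0,0,0],[0,0,0],[0,0,0],[0,0,0]],"rot":[[0,0,0],[0,0,0],[0,0,0],[0,0,0],[0,0,0],[0,0,0],[0,0,0],[0,0,0],[0,0,0]],"grip":[30,0,0,0,0,0,0,0,0]}'
```

```text
time_s: 14.32
tcp_pos: [0.5026, -0.1098, 0.1367]
ee_rot: [[0.032, -0.999, -0.001], [-0.999, -0.032, -0.0], [0.0, 0.001, -1.0]]
wrist_force: [-0.2, 1.1, -0.7]
gripper_width: 0.45
time_s: 15.07
tcp_pos: [0.5029, -0.1099, 0.1373]
ee_rot: [[0.032, -0.999, 0.0], [-0.999, -0.032, -0.0], [0.0, -0.0, -1.0]]
wrist_force: [-0.8, -0.2, 1.8]
gripper_width: 0.092
```

Gripped at about 8 mm with almost no lateral force. I'll pull straight up slowly at first.

```bash
python3 -m jog '{"delta_pos":[[0,0,2],[0,0,3],[0,0,3],[0,0,4]],"rot":[[0,0,0],[0,0,0],[0,0,0],[0,0,0]],"grip":[0,0,0,0]}'; python3 -m jog '{"delta_pos":[[0,0,0]],"rot":[[0,0,0]],"grip":[0]}'
```

```text
time_s: 15.4
tcp_pos: [0.5023, -0.1099, 0.1489]
ee_rot: [[0.031, -1.0, -0.001], [-1.0, -0.031, 0.0], [-0.0, 0.001, -1.0]]
wrist_force: [0.1, 0.4, -2.2]
gripper_width: 0.094
time_s: 15.48
tcp_pos: [0.5031, -0.1099, 0.1499]
ee_rot: [[0.032, -0.999, 0.001], [-0.999, -0.032, -0.0], [0.0, -0.001, -1.0]]
wrist_force: [-0.0, -0.6, -0.9]
gripper_width: 0.092
```

```bash
python3 -m jog '{"delta_pos":[[0,0,5],[0,0,10],[0,0,10],[0,0,12],[0,0,15],[0,0,15],[0,0,15],[0,0,10],[0,0,8],[0,0,0]],"rot":[[0,0,0],[0,0,0],[0,0,0],[0,0,0],[0,0,0],[0,0,0],[0,0,0],[0,0,0],[0,0,0],[0,0,0]],"grip":[0,0,0,0,0,0,0,0,0,0]}'; python3 -m jog '{"delta_pos":[[0,0,0],[0,0,0],[0,0,0],[0,0,0],[0,0,0],[0,0,0]],"rot":[[0,0,0],[0,0,0],[0,0,0],[0,0,0],[0,0,0],[0,0,0]],"grip":[0,0,0,0,0,0]}'
python3 - <<'E'
from h import *
c=snap("side","s6",(110,30,310,180),4)
E
```

```text
time_s: 16.32
tcp_pos: [0.5036, -0.1099, 0.2513]
ee_rot: [[0.032, -0.999, 0.004], [-0.999, -0.032, -0.0], [0.0, -0.004, -1.0]]
wrist_force: [-0.1, 0.5, -0.9]
gripper_width: 0.093
time_s: 16.82
tcp_pos: [0.5026, -0.1099, 0.2486]
ee_rot: [[0.032, -1.0, -0.001], [-1.0, -0.032, -0.0], [0.0, 0.001, -1.0]]
wrist_force: [-0.1, 1.2, -1.5]
gripper_width: 0.096
```

View pics/s6.png

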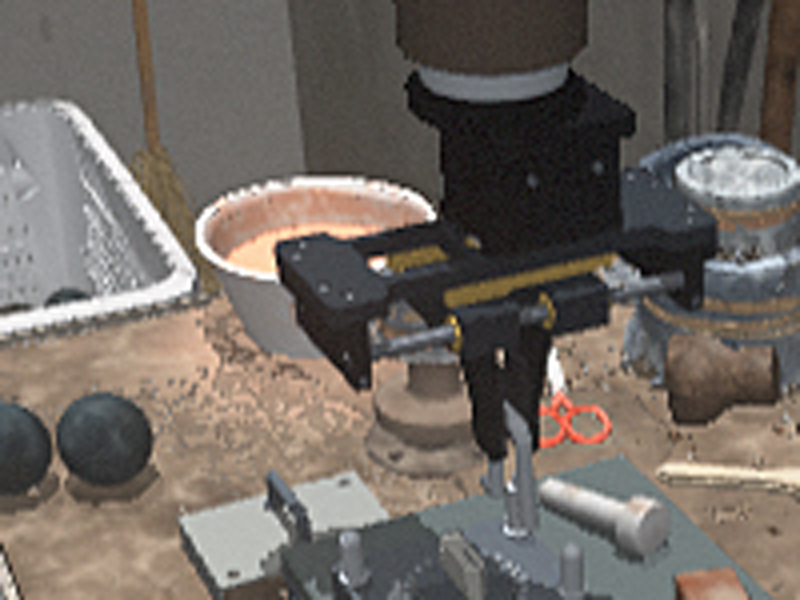

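The shackle hangs in the gripper at (510,480), well above the lock. The cover stands flat on the bench at (270,530), the dial at (460,560) is unmoved, and the arbor is in place.

```bash
python3 -c "
from station import finish_job
print(finish_job())"
```

```text
the job is handed in; nothing more can be done
None
```

The job is handed in after about 17 s of robot time, with the shackle out of the lock and still held in the gripper. No verdict was reported.

- **Cover:** I lifted it off its pins and set it down on the bench at about (0.46, 0.165), pressing until there was contact before letting go. The last picture shows it standing flat.
- **Dial:** I turned it from about -60° to the opening click in four 15° steps. The wrist picture taken before the shackle grasp put the pointer within about 0.3° of straight at the shackle. It looked unmoved in the last picture.
- **Shackle:** It came straight up about 111 mm with almost no resistance. By my reckoning its foot is about 185 mm above the bench, worked out from the lift rather than measured directly. The gripper opening was steady at about 8 mm.
- **Other items:** The arbor looked undisturbed in the last picture. The bar of compound was only partly in that frame and the stone was outside it; I did not measure any of the three, but the arm never went near the stone.

The position estimates from the different cameras disagreed by 2 to 5 mm. I settled this with the wrist camera, and no check failed.

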